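Fetch the bench anvil from behind the canisters

ROBOT

A 6-joint arm with a two-finger parallel gripper is mounted at the origin on the work surface. World frame = base frame: x ahead of the robot, y to its left, z up, the work surface at z = 0. Lengths are in mm, angles in rad, forces in N, time in s.
With the tool pointing down it reaches from about 275 to 825 mm from the base axis. Payload 5.2 kg.
Tool frame: the origin (TCP) lies on the centre line of the jaws, within the pads' length; the fingertips stand 22 mm ahead of it and the grasp point (between the pads) lies 3 mm ahead of it; z points along the fingers, y is the line along which they close (so a half turn about z gives the same grasp; the last joint's range is limited). The gripper opens to 93 mm and grips with 3 to 60 N. Pads are 15 mm wide; open, the fingers measure 128 mm over their backs; the gripper's body (75 mm by 188 mm) begins 65 mm behind the grasp point.
Start: joints at [1.095, 0.259, 1.535, -0, 1.348, -0.203], TCP at [148.164, 529.672, 240.653] pointing down, gripper open.
Joint ranges: [-3.14, 3.14], [-0.91, 2.08], [0.19, 2.58], [-1.22, 4.36], [0.22, 2.71], [-3.12, 3.12]. Speed limits (rad/s): [2.57, 2.57, 3.14, 3.14, 3.14, 3.14].

INTERFACE

Orientations are given as [roll, pitch, yaw] about the fixed x, y, z axes, in that order (R = Rz(yaw) Ry(pitch) Rx(roll)).
In Python, from bench import status, imaging, close_job, spotter gives the robot as it stands.
- The arm moves only by the shell command python3 -m inch 'ROWS'. ROWS is JSON, one flat list of numbers, 7 for each row, row after row: the shift along the world's x, y, z in units of 4 cm (1.0 is 4 cm), then the turn, a rotation vector about the world's x, y, z in units of 6 degrees (1.0 is 6 degrees), then the opening, from -1 (shut) to 1 (fully open). In form: [tx, ty, tz, rx, ry, rz, claw, tx, ty, tz, rx, ry, rz, claw, ...]. A call has 1 to 12 rows; each row shifts and turns the commanded pose from where the row before left it; what a row does not reach is not made up. A row lasts 1/8 s, in which the tool goes at most 62.5 mm and 10.7 degrees, less where a joint would pass 70% of its speed; a pose out of reach is approached as far as the arm can. A call with a number of a shift or a turn outside -1 to 1 is refused whole. A call with a gripper value outside its range is refused whole. The fingers move at their own pace and stop on an object; the grip force is fixed at half the most. Time passes only in rows, so rows that do not move let the fingers close. It gives the time, the measured TCP pose, the force, the opening and the grip force at its end, in the units of the state.
- status.get_state(): the state, without advancing time (a new reading comes with each control period).
- imaging.get_image(name): name is "scene" or "side" or "wrist"; returns (picture, depth): 420x560x3 uint8, blue, green, red; 420x560 float32, mm along the optical axis (not along the pixel's ray), 0 where there is no reading.
- imaging.camera_model(name): a dict with "camera_matrix" (3x3 intrinsics, pixels), "T" (4x4, takes a point from camera to world coordinates). Camera axes: x right, y down, z forward; pixel columns grow to the right and rows downward; lengths in mm; the calibration is good to about 2 mm. The wrist camera is an equidistant fisheye: a pixel r from the principal point sees the ray r / f radians off the axis. A picture is of the moment at which its call begins: read the wrist's pose just before it. camera_model takes no time and is no camera call; for the wrist camera it gives the pose at the moment of the call.
- close_job(): hands the job in; it is judged then, once.
Trained networks look in the newest picture that a camera, given by its name, has taken for a name from the list of things; names that differ only in an ending like _2 or _b are one class to them, and where a whole thing is asked for, a point or a joint stands for the part that bears it (a point fixed in the world has none). Each returns a list of dicts, best first, with "confidence" (0 to 1); they miss things now and then, are a little off and sometimes report something else, mostly with a low value. They report only what shows in the picture. A call takes as long as a camera call.
- spotter.look_for(camera, target): "bbox" ([left, top, width, height] as shares, 0 to 1, of the picture: columns of its width, rows of its height, round what is visible of it).
The state is a dict: "time_s": time; "joint_positions": joint angles; "joint_velocities": joint speeds; "effort": joint torques, N m; "position": TCP position; "eef_rot": TCP orientation; "wrist_force": force on the tool from outside, world axes, zero at the start; "moment": the same for the moment, N m; "grip_width": finger opening in mm; "finger_force": force on a finger pad.
Only numpy, scipy, OpenCV 4.12 (cv2) and the standard library are available. Lean on these libraries where they do the work, as an engineer would, in place of code of your own. Each camera call takes 0.05 s, during which the arm holds its last target. There are 200 camera calls.

TASK

The little steel anvil stands behind three canisters on the wooden stand: first clear all three canisters into the steel tray, standing upright, then fetch the anvil and set it upright on the black rubber pad, centred and lengthwise along it. Only once the anvil is on its pad, put each canister back upright on the middle of the coaster that matches its lid. Leave the wooden ring cone where it stands, and let no canister or anvil fall over.

Things in the scene. Friction and masses are not known exactly. Their poses are not given: they have to be found in the camera images.
- canister_red: Loose closed canister, an upright cylinder 46 mm in diameter and 110 mm tall, brushed aluminium with a red lid (the top 22 mm) and a red band; about 0.2 kg. Origin: centre of its underside, z up along its axis. It starts on the coaster of its own colour. Grip it high, about 75 mm above its underside: there the fingers stay clear of the anvil and of the tray's walls.
- canister_yellow: Loose closed canister, an upright cylinder 46 mm in diameter and 110 mm tall, brushed aluminium with a yellow lid (the top 22 mm) and a yellow band; about 0.2 kg. Origin: centre of its underside, z up along its axis. It starts on the coaster of its own colour. Grip it high, about 75 mm above its underside: there the fingers stay clear of the anvil and of the tray's walls.
- canister_blue: Loose closed canister, an upright cylinder 46 mm in diameter and 110 mm tall, brushed aluminium with a blue lid (the top 22 mm) and a blue band; about 0.2 kg. Origin: centre of its underside, z up along its axis. It starts on the coaster of its own colour. Grip it high, about 75 mm above its underside: there the fingers stay clear of the anvil and of the tray's walls.
- coaster_red: Fixed round red coaster, 60 mm in diameter, 3 mm thick, lying on the wooden stand. Origin: centre of its underside, which lies on the stand's board. The three coasters lie in a row, 85 mm apart, along the robot's side of the stand, a fixed light wood board 160 x 290 x 15 mm (its low rim at the far side rises 8 mm above the board). Which colour lies where differs from start to start.
- coaster_yellow: Fixed round yellow coaster, 60 mm in diameter, 3 mm thick, lying on the wooden stand. Origin: centre of its underside, which lies on the stand's board. The three coasters lie in a row, 85 mm apart, along the robot's side of the stand, a fixed light wood board 160 x 290 x 15 mm (its low rim at the far side rises 8 mm above the board). Which colour lies where differs from start to start.
- coaster_blue: Fixed round blue coaster, 60 mm in diameter, 3 mm thick, lying on the wooden stand. Origin: centre of its underside, which lies on the stand's board. The three coasters lie in a row, 85 mm apart, along the robot's side of the stand, a fixed light wood board 160 x 290 x 15 mm (its low rim at the far side rises 8 mm above the board). Which colour lies where differs from start to start.
- anvil: Loose small steel bench anvil standing on the stand's board behind the middle coaster, about 0.35 kg, 42 mm tall. Origin: centre of the underside of its foot; x runs lengthwise towards its horn, y across, z up. Foot 60 (x) x 30 (y) x 10 mm; a waist 18 mm wide (y) above it; top block 56 (x) x 24 (y) mm from 26 to 42 mm above the underside, the part to grip, across y, at its middle; the round horn reaches 54 mm from the origin along +x.
- tray: Fixed low open steel tray to the robot's left or right, 270 (x) x 118 (y) mm outside, walls 3 mm thick and 18 mm high, floor at most 4 mm thick: the side area for the canisters. Origin: centre of its underside, x lengthwise. It takes the three canisters in a row along x, 80 mm apart.
- pad: Fixed black rubber pad, 100 (x) x 50 (y) x 6 mm, flat on the bench on the side opposite the tray. Origin: centre of its underside, x lengthwise.
- ring_cone: Bystander: loose dark wooden ring cone standing on the bench between robot and stand, foot 44 mm in diameter, 88 mm tall. Origin: centre of its underside. To be left where it stands.

How it is judged:
By the outcome, as a careful person would: the job done as asked, in the order asked, and still so for the second after the job is handed in, with the robot touching nothing.
It also fails if it takes over 138 s, if anything falls off the work surface, if the arm or the gripper's body presses on something with over 40 N, if the wrist force passes 120 N, or if a joint passes its speed limit or range.

## Working session

There is one attempt and no reset: what is moved stays moved. The work goes in short steps, Python scripts to look and compute and a shell command to move; the robot and the scene stay as the last step left them, time stands still between calls to the robot, and variables do not carry over. Pictures are saved under pics/ and viewed, at most 14 in all, crops included, and the job is handed in when it is done.

```bash
ls; mkdir -p pics
python3 - <<'E'
from bench import status, imaging, spotter
import cv2
s=status.get_state(); print(s)
for c in ("scene","side"):
    im,d=imaging.get_image(c); cv2.imwrite(f"pics/{c}0.png",im)
    m=imaging.camera_model(c); print(c,m["camera_matrix"],m["T"])
    for n in ["canister_red","canister_yellow","canister_blue","anvil","tray","pad","ring_cone"]:
        for r in spotter.look_for(c,n)[:2]:
            l,t,w,h=r["bbox"]; print(c,n,round(r["confidence"],2),[round(v) for v in (l*560,t*420,w*560,h*420)])
E
```

```text
pics
{'time_s': 0.0, 'joint_positions': array([ 1.09519632e+00,  2.59311896e-01,  1.53610560e+00,  4.75301553e-05,
        1.34795962e+00, -2.02791980e-01]), 'joint_velocities': array([-0.00072654, -0.0012953 ,  0.00169256,  0.00100246,  0.00179778,
        0.00048961]), 'effort': array([-1.23723756e-03, -4.37309289e+01, -2.84003431e+01,  7.17748306e-02,
        4.12146281e-02, -1.55942280e-04]), 'position': array([147.91157788, 529.2136104 , 239.82535978]), 'eef_rot': array([-3.13985408e+00, -4.04787048e-04,  2.86877373e+00]), 'wrist_force': array([ 0.33458266, -0.28369355, -0.0734299 ]), 'moment': array([ 0.01939617, -0.0709175 ,  0.05798057]), 'finger_force': 0.0, 'grip_width': 93.19995669833474}
scene [[450.65128132   0.         278.82802472]
 [  0.         450.65128132 208.67652395]
 [  0.           0.           1.        ]] [[ 8.24549034e-01  4.11517708e-01 -3.88293789e-01  8.75488290e+02]
 [ 5.65789446e-01 -5.98395128e-01  5.67279096e-01 -5.21727883e+02]
 [ 1.09228208e-03 -6.87441958e-01 -7.26238501e-01  7.35269520e+02]
 [ 0.00000000e+00  0.00000000e+00  0.00000000e+00  1.0000
[... 376 characters left out ...]
8.86936469   0.         281.24987048]
 [  0.         518.86936469 201.12417356]
 [  0.           0.           1.        ]] [[ 5.64538634e-01 -5.74235971e-01  5.92915829e-01 -7.00137121e+01]
 [-8.25255957e-01 -3.78952765e-01  4.18745039e-01 -3.74216786e+02]
 [-1.57713711e-02 -7.25705072e-01 -6.87825132e-01  7.04446527e+02]
 [ 0.00000000e+00  0.00000000e+00  0.00000000e+00  1.00000000e+00]]
side canister_red 0.83 [244, 141, 29, 62]
side canister_yellow 0.65 [315, 179, 29, 61]
side canister_blue 0.9 [285, 160, 24, 60]
side anvil 0.8 [306, 176, 15, 29]
side tray 0.93 [377, 241, 153, 157]
side pad 0.75 [141, 157, 47, 31]
side ring_cone 0.9 [272, 245, 22, 42]
side ring_cone 0.72 [285, 159, 25, 59]
```

```bash
python3 -c "
import cv2
for c in ('scene','side'):
    cv2.imwrite(f'pics/{c}0b.png',cv2.resize(cv2.imread(f'pics/{c}0.png'),(800,600)))"
```

```text
(no output)
```

View pics/scene0.png

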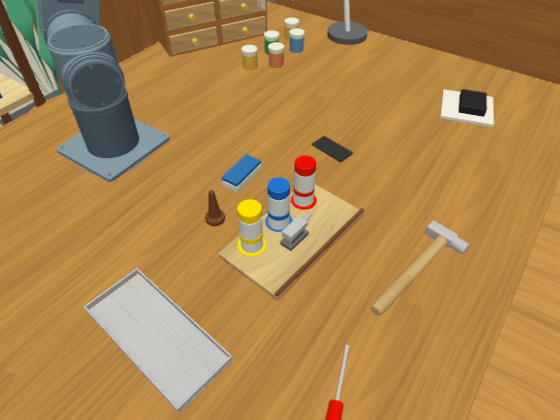

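View pics/side0.png

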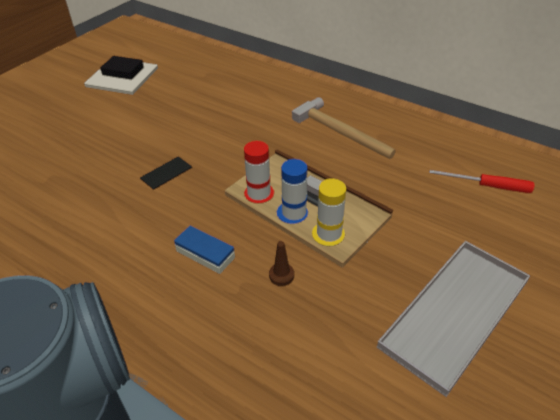

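The scene view shows yellow at (250,227), blue (278,204) and red (304,182) on the stand. The anvil is behind blue, the tray at (160,335), the pad at (332,149) and the cone at (214,207). The side view agrees. Next I'll convert these to world positions.

```bash
cat > h.py <<'E'
import numpy as np, cv2
from bench import status, imaging, spotter
def rays(c):
    m=imaging.camera_model(c);K=m["camera_matrix"];T=m["T"]
    v,u=np.mgrid[:420,:560]
    x=(u-K[0,2])/K[0,0];y=(v-K[1,2])/K[1,1]
    if c=="wrist":
        r=np.hypot(x,y)+1e-9; s=np.tan(np.minimum(r,1.5))/r; x=x*s;y=y*s
    return np.dstack([x,y,np.ones_like(x)]),T
def grab(c):
    R,T=rays(c); im,d=imaging.get_image(c)
    P=(R*d[...,None])@T[:3,:3].T+T[:3,3]; P[d<=0]=np.nan
    D=R@T[:3,:3].T
    return im,P,D,T[:3,3]
def plane(D,o,z): # world points of each pixel on plane z
    return o+D*((z-o[2])/D[...,2])[...,None]
def hsv(im): return cv2.cvtColor(im,cv2.COLOR_BGR2HSV)
def col(im,n):
    h,s,v=cv2.split(hsv(im)); 
    k={"red":(h<7)|(h>173),"yellow":(h>22)&(h<34),"blue":(h>105)&(h<125)}[n]
    return k&(s>170)&(v>90)
def rect(pts):
    (cx,cy),(w,h),a=cv2.minAreaRect(np.float32(pts)); 
    if w<h: w,h,a=h,w,a+90
    return [round(float(q),1) for q in (cx,cy,w,h,(a+90)%180-90)]
E
cat > m1.py <<'E'
from h import *
for c in ("scene","side"):
    im,P,D,o=grab(c); z=P[...,2]; x=P[...,0]
    print(c,"table z",np.nanmedian(z[150:300,100:450]))
    for n in ("red","yellow","blue"):
        m=col(im,n)&(z>121)&(z<136)&(P[...,0]>350)&(P[...,0]<650)
        q=plane(D,o,128)[m]; print(n,m.sum(),np.round(np.median(P[m],0),1),rect(q[:,:2]))
    h,s,v=cv2.split(hsv(im))
    B={"pad":(v<60,6),"tray":((s<60)&(v>90),4),"ring_cone":((v<110)&(s>80),0)}
    for n,(mk,zz) in B.items():
        r={"scene":{"pad":(308,136,48,28),"tray":(78,264,158,146),"ring_cone":(200,188,30,40)},"side":{"pad":(136,154,60,38),"tray":(375,238,157,160),"ring_cone":(265,236,34,50)}}[c][n]
        m=np.zeros(mk.shape,bool); l,t,w,hh=r; m[t:t+hh,l:l+w]=True; m&=mk
        if n=="ring_cone": m&=z>40
        else:
            _,lab,st,_=cv2.connectedComponentsWithStats(m.astype(np.uint8)); m=lab==1+np.argmax(st[1:,4])
        q=P[m]; print(n,m.sum(),np.round(np.nanmedian(q,0),1),rect(plane(D,o,zz)[m][:,:2]), rect(q[~np.isnan(q[:,0])][:,:2]))
    # stand points
    m=(z>11)&(z<19)&(h>8)&(h<25)&(x>350)&(x<700); 
    _,lab,st,_=cv2.connectedComponentsWithStats(m.astype(np.uint8)); m=lab==1+np.argmax(st[1:,4]); print("stand",rect(plane(D,o,15)[m][:,:2]),m.sum())
    m=(s<90)&(z>30)&(z<65); m[:150]=0
    m&=(x>400)&(x<700)&(abs(P[...,1])<250); 
    m2=m&(z<62)
    q=P[m&(z>50)&(z<62)]; print("anviltop?",len(q),np.round(np.nanmedian(q,0),1) if len(q) else 0, rect(q[:,:2]) if len(q) else 0)
E
python3 m1.py
```

```text
scene table z -1.0105907208937879
red 263 [520.6  91.2 126.1] [521.9, 89.9, 43.8, 41.6, -55.5]
yellow 376 [502.9 -76.8 126. ] [503.8, -78.6, 48.8, 42.8, -53.9]
blue 69 [518.8  -6.8 124.6] [514.9, 3.9, 42.4, 41.1, -55.5]
pad 424 [477.9 300.2   3.8] [477.5, 298.0, 95.1, 46.4, -10.8] [475.8, 302.1, 97.1, 47.1, -10.2]
tray 10010 [ 488.3 -326.8    1.7] [473.2, -322.2, 280.8, 121.7, -7.8] [477.0, -322.0, 270.9, 123.8, -7.8]
ring_cone 120 [388.5 -56.7  57.4] [344.4, -12.2, 52.8, 18.0, -49.5] [388.6, -56.2, 18.2, 10.8, 56.8]
stand [552.8, 3.6, 289.8, 160.2, 83.6] 4743
anviltop? 400 [562.7  -9.7  55.4] [537.4, 5.1, 207.2, 81.1, 84.5]
side table z -0.6391401219932504
red 354 [514.5  92.9 126.5] [514.0, 91.8, 50.4, 43.6, 35.4]
yellow 441 [498.6 -75.8 126.5] [497.7, -76.6, 49.6, 43.1, 31.4]
blue 352 [508.4   5.5 126.6] [507.7, 5.2, 45.4, 43.3, 84.7]
pad 711 [471.5 303.6   4.6] [472.3, 302.3, 97.6, 49.4, -10.8] [472.7, 303.6, 98.9, 52.7, -12.9]
tray 11239 [ 464.3 -324.     1.9] [482.2, -322.8, 283.6, 120.9, -7.9] [485.5, -322.5, 289.8, 124.2, -7.8]
ring_cone 253 [378.  -55.   61.6] [425.5, -21.3, 58.6, 21.3, 33.9] [381.2, -52.5, 20.2, 18.3, -29.9]
stand [549.1, 7.2, 293.4, 164.1, 83.4] 4070
anviltop? 215 [556.2  -1.3  56.1] [533.1, -0.6, 197.5, 92.6, 84.7]
```

```bash
python3 -m inch '[0.65,-0.94,0.2,0,0,-0.97,0.6, 0.65,-0.94,0.2,0,0,-0.97,0.6, 0.65,-0.94,0,0,0,-0.97,0.6, 0.65,-0.94,0,0,0,-0.97,0.6, 0.65,-0.94,0,0,0,-0.97,0.6, 0.65,-0.94,0,0,0,-0.97,0.6, 0.65,-0.94,0,0,0,-0.97,0.6, 0.65,-0.94,0,0,0,-0.97,0.6, 0.65,-0.94,0,0,0,-0.97,0.6, 0.65,-0.94,0,0,0,-0.97,0.6, 0.65,-0.94,0,0,0,-0.97,0.6, 0.65,-0.94,0,0,0,-0.97,0.6]'
python3 -m inch '[0.6,-0.9,0.5,0,0,-0.95,0.6, 0.6,-0.9,0.5,0,0,-0.95,0.6, 0,0,0,0,0,0,0.6,0,0,0,0,0,0,0.6]'
cat > m2.py <<'E'
from h import *
import sys
s=status.get_state();print(np.round(s["position"],1),np.round(s["eef_rot"],3),np.round(s["joint_positions"],2))
im,P,D,o=grab("wrist"); cv2.imwrite("pics/"+sys.argv[1],im)
print("cam",np.round(o,1))
z=P[...,2]
for n in ("red","yellow","blue"):
    m=col(im,n)&(z>118)&(z<138)
    if m.sum()>50:
        q=plane(D,o,128)[m]; (a,r)=cv2.minEnclosingCircle(np.float32(q[:,:2])); print(n,m.sum(),np.round(np.median(P[m],0),1),np.round(a,1),round(r,1),rect(q[:,:2]))
E
python3 m2.py w1.png
```

```text
time_s: 2.4
position: [460.9, 77.1, 256.9]
eef_rot: [3.141, -0.0, 1.646]
wrist_force: [0.9, 0.2, -0.7]
grip_width: 74.3
finger_force: 0.0
time_s: 2.9
position: [507.6, 6.8, 296.1]
eef_rot: [-3.14, -0.001, 1.451]
wrist_force: [0.7, 0.6, -0.2]
grip_width: 74.1
finger_force: 0.0
[507.6   6.8 296.1] [-3.140e+00 -1.000e-03  1.451e+00] [-0.21  0.15  1.54  0.    1.46 -0.09]
cam [518.2  89.  440.2]
red 148 [515.7  86.2 127.7] [519.5  95.4] 22.0 [519.5, 95.3, 43.3, 42.6, 83.1]
blue 100 [510.8  25.6 126.1] [512.1  10.7] 22.0 [510.1, 10.8, 43.1, 36.2, 82.1]
```

View pics/w1.png

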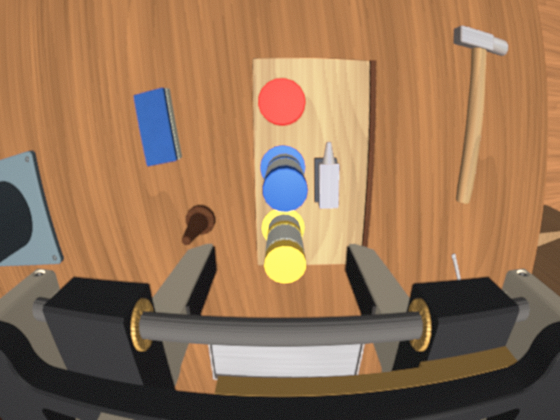

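The wrist view shows the red lid at (282,101), blue at (286,187), yellow at (285,262), and the anvil at (329,180) with its horn towards +y. The depth masks only partly cover the lids, so I'll redo the fit using colour alone.

```bash
cat > m3.py <<'E'
from h import *
import sys
s=status.get_state();print(np.round(s["position"],1),np.round(s["eef_rot"],3))
im,P,D,o=grab("wrist")
m=imaging.camera_model("wrist");print(np.round(m["camera_matrix"],1).tolist(),np.round(m["T"],3).tolist())
z=P[...,2]
Q=plane(D,o,128)
h,sa,v=cv2.split(hsv(im))
for n,box in {"red":(250,70,65,65),"blue":(258,163,60,50),"yellow":(258,240,60,50)}.items():
    k=np.zeros(h.shape,bool);l,t,w,hh=box;k[t:t+hh,l:l+w]=1;k&=col(im,n)
    _,lab,st,_=cv2.connectedComponentsWithStats(k.astype(np.uint8));k=lab==1+np.argmax(st[1:,4])
    a,r=cv2.minEnclosingCircle(np.float32(Q[k][:,:2]));zz=P[k]
    print(n,k.sum(),np.round(a,1),round(r,1),rect(Q[k][:,:2]),np.round(np.nanpercentile(zz,[10,50,90],axis=0),1).tolist())
k=np.zeros(h.shape,bool);k[140:212,312:345]=1;k&=(sa<80)&(v>100)
a=plane(D,o,57)[k];print("anvil top",k.sum(),rect(a[:,:2]),np.round(np.nanpercentile(P[k],[10,50,90],axis=0),1).tolist())
for z0,pt in ((15,(254,60)),(23,(375,61)),(23,(366,262))): print(pt,np.round(plane(D,o,z0)[pt[1],pt[0]],1))
# table check
for pt in ((100,100),(220,80),(420,100),(420,230),(100,200)): print(pt,np.round(P[pt[1],pt[0]],1))
E
python3 m3.py
```

```text
[507.3   7.2 296. ] [-3.14  -0.     1.452]
[[325.2, 0.0, 280.5], [0.0, 325.2, 205.9], [0.0, 0.0, 1.0]] [[0.993, -0.112, -0.037, 517.781], [-0.118, -0.948, -0.294, 89.691], [-0.002, 0.296, -0.955, 440.075], [0.0, 0.0, 0.0, 1.0]]
red 105 [518.7  93.1] 21.4 [516.7, 83.6, 42.7, 20.2, -11.9] [[499.2, 74.2, 125.9], [516.1, 77.6, 127.3], [536.8, 90.0, 128.3]]
blue 67 [511.8  22.6] 16.9 [511.5, 27.6, 33.9, 10.0, 3.5] [[497.8, 24.5, 118.3], [510.8, 28.5, 123.6], [524.7, 30.6, 127.1]]
yellow 4 [499.5 -50.8] 1.7 [499.4, -50.4, 3.4, 0.7, 13.4] [[498.1, -51.9, 125.1], [499.4, -51.5, 125.8], [500.8, -50.9, 126.9]]
anvil top 1360 [563.3, 2.1, 83.7, 30.1, 85.8] [[553.2, -32.9, 24.3], [564.5, -4.7, 56.3], [575.0, 23.7, 57.7]]
(254, 60) [491.  156.9  15. ]
(375, 61) [645.8 140.8  23. ]
(366, 262) [ 616.3 -139.4   23. ]
(100, 100) [2.554e+02 1.484e+02 2.000e-01]
(220, 80) [ 4.414e+02  1.390e+02 -1.000e-01]
(420, 100) [714.6  86.3   1.2]
(420, 230) [ 7.109e+02 -1.102e+02  4.000e-01]
(100, 200) [219.3  -2.9  -0.7]
```

```bash
sed -i 's/(s>170)&(v>90)/(s>130)\&(v>90)/; s/(h<7)|(h>173)/(h<9)|(h>170)/; s/(h>22)&(h<34)/(h>20)\&(h<36)/;s/(h>105)&(h<125)/(h>100)\&(h<130)/' h.py
cat >> m3.py <<'E'
print(im[101,282],hsv(im)[101,282],hsv(im)[187,286],hsv(im)[262,285])
T=(P[...,2]>60)&(P[...,2]<150)&(z>122)&(z<134)
n,lab,st,_=cv2.connectedComponentsWithStats(T.astype(np.uint8))
for i in range(1,n):
    if st[i,4]>300:
        a,r=cv2.minEnclosingCircle(np.float32(Q[lab==i][:,:2])); print("disc",st[i],np.round(a,1),round(r,1),np.round(np.median(Q[lab==i],0),1))
E
python3 m3.py | grep -E "red|blue|yellow|disc|\["
```

```text
[507.2   7.4 296.1] [-3.14  -0.     1.452]
[[325.2, 0.0, 280.5], [0.0, 325.2, 205.9], [0.0, 0.0, 1.0]] [[0.993, -0.112, -0.036, 517.783], [-0.118, -0.948, -0.294, 89.79], [-0.002, 0.296, -0.955, 440.171], [0.0, 0.0, 0.0, 1.0]]
red 1779 [518.9  95.4] 23.0 [519.3, 95.0, 45.2, 43.5, 83.2] [[503.9, 79.6, 126.7], [519.3, 95.5, 127.8], [534.8, 111.2, 128.8]]
blue 1537 [512.6  10.3] 22.9 [512.8, 10.6, 44.0, 42.8, 83.2] [[497.3, -5.1, 126.8], [512.4, 10.5, 127.9], [527.3, 26.0, 128.8]]
yellow 1455 [503.5 -70.5] 26.0 [503.1, -70.4, 51.0, 45.5, 83.1] [[487.1, -88.4, 121.9], [503.0, -70.0, 127.8], [518.8, -53.7, 128.8]]
anvil top 1357 [563.2, 2.2, 83.9, 30.1, 85.9] [[553.2, -33.1, 24.4], [564.5, -4.7, 56.3], [575.0, 23.6, 57.7]]
(254, 60) [490.9 157.1  15. ]
(375, 61) [645.7 141.   23. ]
(366, 262) [ 616.3 -139.2   23. ]
(100, 100) [255.6 148.4   0.8]
(220, 80) [441.4 139.1   0.7]
(420, 100) [ 7.151e+02  8.660e+01 -1.000e-01]
(420, 230) [ 7.113e+02 -1.103e+02 -5.000e-01]
(100, 200) [ 2.198e+02 -2.600e+00  1.000e-01]
[ 97 107 254] [  2 158 254] [108 154 237] [ 29 141 254]
disc [ 259   78   47   48 1751] [519.3  95.7] 23.1 [519.3  96.  128. ]
disc [ 263  168   46   44 1569] [512.3   9.4] 22.8 [512.3   9.7 128. ]
disc [ 264  244   43   40 1305] [502.7 -72.1] 23.9 [502.9 -71.6 128. ]
```

```bash
cat > m4.py <<'E'
from h import *
for c in ("scene","side"):
    im,P,D,o=grab(c); z=P[...,2]
    Q=plane(D,o,128)
    for n in ("red","yellow","blue"):
        k=col(im,n)&(z>116)&(z<140)&(P[...,0]>350)&(P[...,0]<650)
        k0=k&(z>125.3)
        print(c,n,k.sum(),np.round(np.median(P[k0],0),1),[round(float(v),1) for v in cv2.minEnclosingCircle(np.float32(Q[k0][:,:2]))[0]],round(cv2.minEnclosingCircle(np.float32(Q[k0][:,:2]))[1],1))
E
python3 m4.py
```

```text
scene red 308 [519.6  94.1 126.7] [520.3, 92.9] 22.2
scene yellow 416 [502.  -76.  126.6] [503.6, -76.4] 22.8
scene blue 340 [512.4   5.8 126.5] [513.2, 4.3] 22.3
side red 403 [517.5  94.3 126.9] [516.3, 93.1] 23.3
side yellow 509 [500.7 -74.7 126.7] [499.9, -75.8] 23.1
side blue 378 [510.    7.2 126.7] [509.6, 5.7] 23.3
```

```bash
python3 -m inch '[-0.04,-0.69,-0.5,0,0,0,0.6, -0.04,-0.69,-0.5,0,0,0,0.6, -0.05,-0.69,-0.5,0,0,0,0.6, 0,0,-0.9,0,0,0,0.6, 0,0,-0.9,0,0,0,0.6, 0,0,-0.9,0,0,0,0.6, 0,0,-0.5,0,0,0,0.6, 0,0,-0.3,0,0,0,0.6, 0,0,0,0,0,0,0.6]'; python3 -m inch '[0,0,0,0,0,0,-1,0,0,0,0,0,0,-1,0,0,0,0,0,0,-1,0,0,0,0,0,0,-1,0,0,0,0,0,0,-1,0,0,0,0,0,0,-1]'
```

```text
time_s: 4.28
position: [502.6, -75.9, 96.2]
eef_rot: [-3.14, -0.0, 1.452]
wrist_force: [0.3, -0.6, -0.3]
grip_width: 74.4
finger_force: 0.0
time_s: 5.03
position: [503.0, -76.4, 97.2]
eef_rot: [3.141, 0.0, 1.451]
wrist_force: [-1.9, 0.7, 6.4]
grip_width: 45.6
finger_force: 30.0
```

```bash
python3 -m inch '[0,0,0.6,0,0,0,-1, 0,0,1,0,0,0,-1, 0,-0.3,0.4,0,0,0,-1, -0.37,-0.8,0,0,0,0,-1, -0.37,-0.8,0,0,0,0,-1, -0.37,-0.8,0,0,0,0,-1, -0.37,-0.8,0,0,0,0,-1, -0.37,-0.8,0,0,0,0,-1, -0.37,-0.8,0,0,0,0,-1, -0.35,-0.8,0,0,0,0,-1, 0,0,0,0,0,0,-1]'
python3 - <<'E'
import sys; sys.path.insert(0,'.')
from h import *
im,d=imaging.get_image("side"); cv2.imwrite("pics/s1.png",im)
E
```

```text
time_s: 6.4
position: [399.2, -314.2, 176.1]
eef_rot: [-3.141, 0.0, 1.448]
wrist_force: [-0.2, 0.3, -2.6]
grip_width: 45.8
finger_force: 30.0
```

View pics/s1.png

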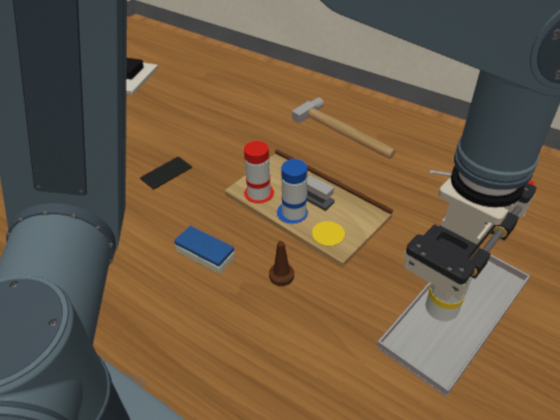

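The side view shows the yellow canister held over the near part of the tray, around (445,297), and its coaster bare at (328,233). Now I'll lower it and measure the bare coaster.

```bash
python3 -m inch '[0,0.05,-0.8,0,0,0,-1, 0,0,-0.8,0,0,0,-1, 0,0,-0.45,0,0,0,-1, 0,0,-0.2,0,0,0,-1, 0,0,-0.06,0,0,0,-1, 0,0,0,0,0,0,-1]'
cat > m5.py <<'E'
from h import *
import sys
def coaster(names):
  for c in ("scene","side"):
    im,P,D,o=grab(c);Q=plane(D,o,18);z=P[...,2]
    for n in names:
        k=col(im,n)&(z>10)&(z<24)&(P[...,0]>420)&(P[...,0]<600)&(abs(P[...,1])<150)
        _,lab,st,_=cv2.connectedComponentsWithStats(k.astype(np.uint8));k=lab==1+np.argmax(st[1:,4])
        a,r=cv2.minEnclosingCircle(np.float32(Q[k][:,:2]));print(c,n,k.sum(),np.round(a,1),round(r,1),np.round(np.median(P[k],0),1))
coaster(sys.argv[1:])
E
python3 m5.py yellow
```

```text
time_s: 7.2
position: [400.6, -310.4, 84.8]
eef_rot: [3.141, 0.001, 1.451]
wrist_force: [-0.3, -0.4, -2.0]
grip_width: 45.4
finger_force: 30.0
scene yellow 562 [501.7 -74.9] 31.1 [501.2 -74.1  16.2]
side yellow 678 [499.8 -74.2] 31.6 [499.9 -73.2  16.7]
```

```bash
python3 -m inch '[0,0,-0.05,0,0,0,-1, 0,0,0,0,0,0,-1, 0,0,0,0,0,0,-1]'
```

```text
time_s: 7.68
position: [400.2, -310.4, 82.3]
eef_rot: [3.142, 0.0, 1.451]
wrist_force: [1.1, -1.1, -1.7]
grip_width: 45.7
finger_force: 30.0
```

```bash
python3 -m inch '[0,0,-0.04,0,0,0,-1, 0,0,0,0,0,0,-1]'
```

```text
time_s: 7.92
position: [400.2, -310.5, 82.1]
eef_rot: [3.141, 0.001, 1.451]
wrist_force: [-2.9, 2.3, 11.4]
grip_width: 45.7
finger_force: 30.0
```

```bash
python3 -m inch '[0,0,0.02,0,0,0,0.29, 0,0,0,0,0,0,0.29, 0,0,0,0,0,0,0.29, 0,0,0.6,0,0,0,0.29, 0,0,1,0,0,0,0.29, 0,0,1,0,0,0,0.29, 0,0,0.65,0,0,0,0.29]'; python3 -m inch '[0.31,0.88,0,0,0,0,0.6, 0.31,0.89,0,0,0,0,0.6, 0.31,0.89,0,0,0,0,0.6, 0.31,0.89,0,0,0,0,0.6, 0.31,0.89,0,0,0,0,0.6, 0.31,0.89,0,0,0,0,0.6, 0.31,0.88,0,0,0,0,0.6, 0.31,0.88,0,0,0,0,0.6, 0.3,0.88,0,0,0,0,0.6, 0,0,0,0,0,0,0.6]'
```

```text
time_s: 8.8
position: [400.5, -310.7, 213.3]
eef_rot: [3.14, 0.001, 1.451]
wrist_force: [-0.2, -0.6, 0.9]
grip_width: 59.9
finger_force: 0.0
time_s: 10.05
position: [511.6, 10.5, 211.2]
eef_rot: [-3.141, -0.0, 1.454]
wrist_force: [-0.8, -1.2, -1.1]
grip_width: 74.5
finger_force: 0.0
```

Now descend on blue and grip it.

```bash
python3 -m inch '[0,-0.05,-0.9,0,0,0,0.6, 0,0,-0.9,0,0,0,0.6, 0,0,-0.7,0,0,0,0.6, 0,0,-0.35,0,0,0,0.6, 0,0,0,0,0,0,0.6, 0,0,0,0,0,0,-1,0,0,0,0,0,0,-1,0,0,0,0,0,0,-1,0,0,0,0,0,0,-1,0,0,0,0,0,0,-1]'
```

```text
time_s: 11.3
position: [511.7, 6.4, 98.0]
eef_rot: [3.141, 0.0, 1.451]
wrist_force: [-0.3, -0.7, 5.1]
grip_width: 45.9
finger_force: 30.0
```

```bash
python3 -m inch '[0,0,0.6,0,0,0,-1, 0,0,1,0,0,0,-1, 0,-0.3,0.4,0,0,0,-1, -0.1,-0.88,0,0,0,0,-1, -0.09,-0.88,0,0,0,0,-1, -0.09,-0.88,0,0,0,0,-1, -0.09,-0.88,0,0,0,0,-1, -0.09,-0.88,0,0,0,0,-1, -0.09,-0.88,0,0,0,0,-1, -0.09,-0.88,0,0,0,0,-1, -0.09,-0.88,0,0,0,0,-1, -0.09,-0.88,0,0,0,0,-1]'; python3 -m inch '[0,0,-0.8,0,0,0,-1, 0,0,-0.8,0,0,0,-1, 0,0,-0.45,0,0,0,-1, 0,0,-0.2,0,0,0,-1, 0,0,-0.06,0,0,0,-1, 0,0,0,0,0,0,-1]'
```

```text
time_s: 12.8
position: [478.1, -323.1, 176.7]
eef_rot: [-3.141, -0.001, 1.451]
wrist_force: [-0.3, -0.1, -2.7]
grip_width: 45.5
finger_force: 30.0
time_s: 13.55
position: [478.9, -322.6, 85.6]
eef_rot: [3.141, 0.001, 1.451]
wrist_force: [-0.2, 0.4, -0.7]
grip_width: 45.7
finger_force: 30.0
```

```bash
python3 -m inch '[0,0,-0.05,0,0,0,-1, 0,0,-0.02,0,0,0,-1, 0,0,0,0,0,0,-1]'
```

```text
time_s: 13.92
position: [478.9, -322.6, 83.1]
eef_rot: [3.141, 0.001, 1.451]
wrist_force: [-1.4, 1.0, 3.7]
grip_width: 46.0
finger_force: 30.0
```

```bash
python3 -m inch '[0,0,0,0,0,0,0.29, 0,0,0,0,0,0,0.29, 0,0,0,0,0,0,0.29, 0,0,0.6,0,0,0,0.29, 0,0,1,0,0,0,0.29, 0,0,1,0,0,0,0.29, 0,0,0.65,0,0,0,0.29]'; python3 -m inch '[0.09,0.95,0,0,0,0,0.6, 0.09,0.95,0,0,0,0,0.6, 0.09,0.95,0,0,0,0,0.6, 0.09,0.95,0,0,0,0,0.6, 0.09,0.95,0,0,0,0,0.6, 0.09,0.95,0,0,0,0,0.6, 0.09,0.95,0,0,0,0,0.6, 0.09,0.95,0,0,0,0,0.6, 0.09,0.95,0,0,0,0,0.6, 0.1,0.95,0,0,0,0,0.6, 0.1,0.87,0,0,0,0,0.6, 0,0,0,0,0,0,0.6]';python3 m5.py blue
```

```text
time_s: 14.8
position: [479.0, -322.7, 214.3]
eef_rot: [3.14, 0.001, 1.451]
wrist_force: [-0.3, -0.2, -0.6]
grip_width: 60.1
finger_force: 0.0
time_s: 16.3
position: [518.8, 94.5, 212.1]
eef_rot: [-3.141, -0.0, 1.454]
wrist_force: [0.2, 0.0, -0.4]
grip_width: 74.6
finger_force: 0.0
scene blue 390 [511.6   8.8] 28.9 [509.2  10.2  16.2]
side blue 504 [508.8  10.7] 28.4 [508.9  10.9  16.8]
```

```bash
python3 -m inch '[0,0,-0.9,0,0,0,0.6, 0,0,-0.9,0,0,0,0.6, 0,0,-0.7,0,0,0,0.6, 0,0,-0.35,0,0,0,0.6, 0,0,0,0,0,0,0.6, 0,0,0,0,0,0,-1,0,0,0,0,0,0,-1,0,0,0,0,0,0,-1,0,0,0,0,0,0,-1,0,0,0,0,0,0,-1]'
```

```text
time_s: 17.65
position: [519.2, 92.6, 98.9]
eef_rot: [3.141, -0.0, 1.451]
wrist_force: [-1.3, -0.1, 4.9]
grip_width: 45.6
finger_force: 30.0
```

```bash
python3 -m inch '[0,0,0.6,0,0,0,-1, 0,0,1,0,0,0,-1, 0.12,-0.3,0.4,0,0,0,-1, 0.12,-0.95,0,0,0,0,-1, 0.12,-0.95,0,0,0,0,-1, 0.12,-0.95,0,0,0,0,-1, 0.12,-0.95,0,0,0,0,-1, 0.12,-0.95,0,0,0,0,-1, 0.12,-0.95,0,0,0,0,-1, 0.12,-0.95,0,0,0,0,-1, 0.02,-0.95,0,0,0,0,-1, 0,-0.95,0,0,0,0,-1]'; python3 -m inch '[0,-0.9,0,0,0,0,-1,0,-0.85,0,0,0,0,-1, 0,0,-0.8,0,0,0,-1, 0,0,-0.8,0,0,0,-1, 0,0,-0.45,0,0,0,-1, 0,0,-0.2,0,0,0,-1, 0,0,-0.06,0,0,0,-1, 0,0,0,0,0,0,-1]'
```

```text
time_s: 19.15
position: [557.7, -262.4, 177.1]
eef_rot: [-3.14, -0.001, 1.451]
wrist_force: [1.0, 0.3, -3.1]
grip_width: 45.9
finger_force: 30.0
time_s: 20.15
position: [558.8, -331.8, 86.8]
eef_rot: [3.14, 0.001, 1.451]
wrist_force: [0.5, 0.5, -3.4]
grip_width: 45.7
finger_force: 30.0
```

```bash
python3 -m inch '[0,0,-0.05,0,0,0,-1, 0,0,-0.03,0,0,0,-1, 0,0,0,0,0,0,-1]'
```

```text
time_s: 20.52
position: [558.5, -331.8, 83.9]
eef_rot: [3.14, 0.001, 1.451]
wrist_force: [-1.5, 0.8, 5.0]
grip_width: 45.8
finger_force: 30.0
```

```bash
python3 -m inch '[0,0,0,0,0,0,0.29, 0,0,0,0,0,0,0.29, 0,0,0,0,0,0,0.29, 0,0,0.6,0,0,0,0.29, 0,0,1,0,0,0,0.29, 0,0,1,0,0,0,0.29, 0,0,0.65,0,0,0,0.29]'; python3 -m inch '[0.01,0.9,0,0,0,0,0.2, 0.01,0.9,0,0,0,0,0.2, 0.01,0.9,0,0,0,0,0.2, 0.01,0.9,0,0,0,0,0.2, 0.01,0.9,0,0,0,0,0.2, 0.01,0.9,0,0,0,0,0.2, 0.01,0.8,0,0,0,0,0.2, 0.01,0.7,0,0,0,0,0.2, 0.01,0.5,0,0,0,0,0.2, 0,0,0,0,0,0,0.2, 0,0,0,0,0,0,0.2]'
cat > m6.py <<'E'
from h import *
s=status.get_state();print(np.round(s["position"],1),np.round(s["eef_rot"],3))
im,P,D,o=grab("wrist");cv2.imwrite("pics/w2.png",im);z=P[...,2]
im2,P2,D2,o2=grab("side");cv2.imwrite("pics/s2.png",im2)
im3,P3,D3,o3=grab("scene")
for c,P,D,o,im in (("w",P,D,o,im),("side",P2,D2,o2,im2),("scene",P3,D3,o3,im3)):
    z=P[...,2];m=(z>53)&(z<61)&(abs(P[...,0]-563)<50)&(abs(P[...,1])<80)
    if m.sum()<30: print(c,"none");continue
    _,lab,st,_=cv2.connectedComponentsWithStats(m.astype(np.uint8));m=lab==1+np.argmax(st[1:,4])
    print(c,m.sum(),np.round(np.nanmedian(P[m],0),1),rect(plane(D,o,57)[m][:,:2]),rect(P[m][:,:2]))
E
python3 m6.py
```

```text
time_s: 21.4
position: [558.7, -331.9, 214.9]
eef_rot: [3.139, 0.001, 1.451]
wrist_force: [0.6, 1.0, -0.7]
grip_width: 60.0
finger_force: 0.0
time_s: 22.78
position: [561.9, -36.3, 212.6]
eef_rot: [3.141, 0.001, 1.451]
wrist_force: [-0.6, -0.2, -0.0]
grip_width: 55.9
finger_force: 0.0
[561.9 -36.3 212.6] [3.141e+00 1.000e-03 1.451e+00]
w 1672 [566.3  -6.3  56.8] [566.3, -0.0, 76.2, 24.1, 84.8] [566.3, -0.3, 76.5, 24.1, 84.7]
side 290 [563.6 -11.1  55.5] [562.3, -5.3, 72.8, 26.3, 85.3] [565.0, -3.7, 73.8, 27.6, 83.8]
scene 262 [564.3 -12.   55.3] [565.0, -11.8, 62.3, 25.0, 86.2] [564.4, -9.3, 63.3, 24.7, 84.2]
```

View pics/w2.png

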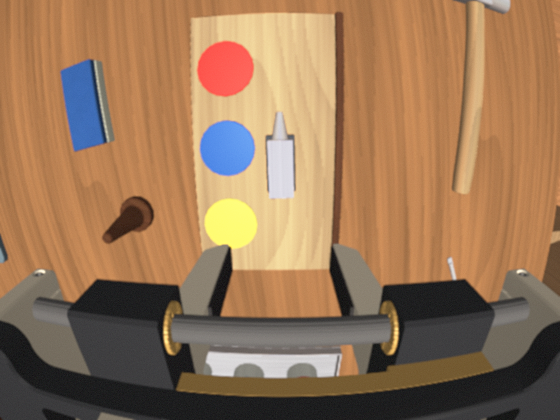

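View pics/s2.png

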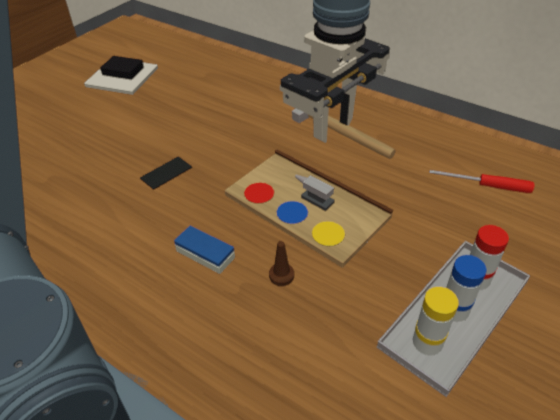

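The wrist view shows the anvil's top block at (281,167) and horn tip at (279,112), with the three coasters bare. In the side view all three canisters stand in the tray. I'll go for the anvil at about (565,-10).

```bash
python3 -m inch '[0.08,0.64,-0.5,0,0,0.25,0.2, 0,0,-0.9,0,0,0,0.2, 0,0,-0.9,0,0,0,0.2, 0,0,-0.8,0,0,0,0.2, 0,0,-0.5,0,0,0,0.2, 0,0,-0.3,0,0,0,0.2, 0,0,-0.1,0,0,0,0.2, 0,0,0,0,0,0,0.2]'; python3 -m inch '[0,0,0,0,0,0,-1, 0,0,0,0,0,0,-1, 0,0,0,0,0,0,-1, 0,0,0,0,0,0,-1, 0,0,0,0,0,0,-1]'
```

```text
time_s: 23.92
position: [565.3, -10.2, 53.1]
eef_rot: [3.141, 0.0, 1.477]
wrist_force: [-0.4, 0.5, -0.1]
grip_width: 56.1
finger_force: 0.0
time_s: 24.55
position: [565.0, -9.9, 52.9]
eef_rot: [3.141, 0.0, 1.477]
wrist_force: [-1.2, -0.7, 2.3]
grip_width: 23.8
finger_force: 30.0
```

```bash
python3 -m inch '[0,0,0.5,0,0,0,-1, 0,0,1,0,0,0,-1, 0,0,1,0,0,0,-1, -0.16,0.55,0.5,0,0,1,-1, -0.16,0.55,0,0,0,1,-1, -0.16,0.55,0,0,0,1,-1, -0.16,0.55,0,0,0,1,-1, -0.16,0.55,0,0,0,1,-1, -0.16,0.55,0,0,0,1,-1, -0.16,0.55,0,0,0,1,-1, -0.16,0.55,0,0,0,1,-1, -0.16,0.55,0,0,0,1,-1]'; python3 -m inch '[-0.16,0.55,0,0,0,1,-1, -0.16,0.55,0,0,0,1,-1, -0.16,0.55,0,0,0,1,-1, -0.16,0.55,0,0,0,1,-1, -0.16,0.55,0,0,0,1,-1, 0,0,0,0,0,0.1,-1, 0,0,0,0,0,0,-1]'
cat > m7.py <<'E'
from h import *
s=status.get_state();print(np.round(s["position"],1),np.round(s["eef_rot"],3),np.round(s["joint_positions"],2))
im,P,D,o=grab("wrist");cv2.imwrite("pics/w3.png",im)
for c in ("wrist","scene","side"):
    if c!="wrist": im,P,D,o=grab(c)
    Q=plane(D,o,6);h,sa,v=cv2.split(hsv(im));z=P[...,2]
    m=(v<70)&(abs(Q[...,0]-475)<80)&(abs(Q[...,1]-301)<60)&(z<14)
    _,lab,st,_=cv2.connectedComponentsWithStats(m.astype(np.uint8));m=lab==1+np.argmax(st[1:,4])
    print(c,m.sum(),rect(Q[m][:,:2]))
E
python3 m7.py
```

```text
time_s: 26.05
position: [506.3, 188.7, 171.7]
eef_rot: [-3.14, -0.001, 2.423]
wrist_force: [0.3, -0.7, -3.6]
grip_width: 23.5
finger_force: 30.0
time_s: 26.92
position: [475.0, 297.6, 172.0]
eef_rot: [-3.14, -0.001, 2.953]
wrist_force: [0.3, -0.3, -4.3]
grip_width: 23.6
finger_force: 30.0
[475.  297.6 172. ] [-3.140e+00 -1.000e-03  2.953e+00] [ 0.36  0.33  1.61 -0.    1.2  -1.02]
wrist 2423 [474.4, 305.5, 96.4, 46.8, -10.8]
scene 455 [476.8, 298.7, 96.8, 48.7, -10.8]
side 728 [472.1, 302.7, 98.4, 51.8, -11.2]
```

View pics/w3.png

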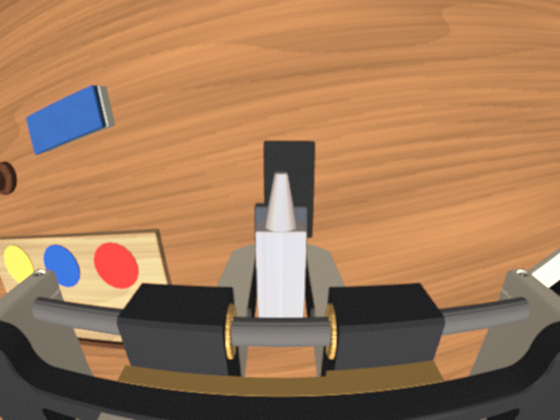

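```bash
python3 -m inch '[0,0.15,-0.9,0,0,0,-1, 0,0,-0.9,0,0,0,-1, 0,0,-0.4,0,0,0,-1, 0,0,0,0,0,0,-1]'
cat > m8.py <<'E'
from h import *
s=status.get_state();p=s["position"];yaw=s["eef_rot"][2];print(np.round(p,1),np.round(s["eef_rot"],3))
im,P,D,o=grab("wrist");cv2.imwrite("pics/w4.png",im)
ax=np.array([np.cos(yaw),np.sin(yaw)]);ay=np.array([-ax[1],ax[0]])
def loc(q): return np.dstack([(q[...,:2]-p[:2])@ax,(q[...,:2]-p[:2])@ay])
z=P[...,2];L=loc(P)
m=(abs(z-(p[2]+4))<4)&(abs(L[...,0])<80)&(abs(L[...,1])<16)
q=loc(plane(D,o,p[2]+4))[m];print("block in tool (x along anvil)",m.sum(),np.round([q.min(0),q.max(0),np.median(q,0)],1))
v=hsv(im)[...,2]
Q=loc(plane(D,o,6));m=(v<70)&(z<14)&(abs(Q[...,0])<90)&(abs(Q[...,1])<50)
_,lab,st,_=cv2.connectedComponentsWithStats(m.astype(np.uint8));m=lab==1+np.argmax(st[1:,4])
q=Q[m];print("pad in tool",m.sum(),np.round(np.percentile(q,[0.3,99.7],axis=0),1),rect(q))
for c in ("scene","side"):
    im,P,D,o=grab(c);z=P[...,2];L=loc(P)
    m=(abs(z-(p[2]+4))<6)&(abs(L[...,0])<80)&(abs(L[...,1])<16)&(hsv(im)[...,1]<70)
    q=L[m]; print(c,m.sum(), np.round(np.percentile(q,[1,50,99],axis=0),1).tolist())
E
python3 m8.py
```

```text
time_s: 27.58
position: [475.0, 303.5, 83.8]
eef_rot: [-3.14, -0.002, 2.953]
wrist_force: [-0.1, -0.4, -4.3]
grip_width: 23.9
finger_force: 30.0
[475.  303.5  83.8] [-3.140e+00 -2.000e-03  2.953e+00]
block in tool (x along anvil) 5247 [[-22.5 -16.4]
 [ 53.1  16.3]
 [  9.   -0.3]]
pad in tool 2976 [[-14.4 -25.7]
 [ 49.7  21.7]] [17.3, -2.0, 65.0, 47.6, -0.2]
scene 111 [[-30.2, -15.6], [-14.0, -1.5], [5.2, 13.9]]
side 203 [[-26.0, -14.4], [17.7, 1.8], [48.6, 14.5]]
```

View pics/w4.png

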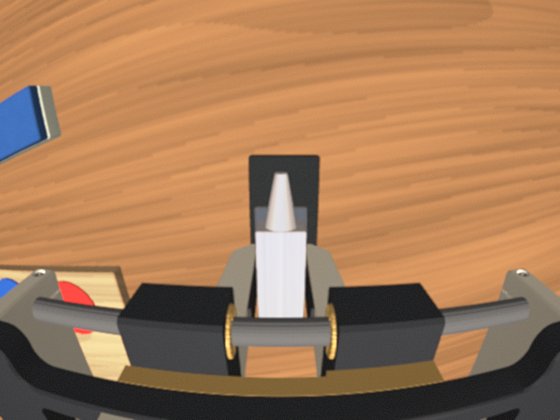

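The wrist view shows the pad spanning columns 250–319 (centre about 284) with the anvil axis at 281 and the horn tip at row 173. That means a shift of about 1.5 mm in +y before lowering.

```bash
python3 -m inch '[0,0.04,-0.5,0,0,0,-1, 0,0,-0.3,0,0,0,-1, 0,0,-0.12,0,0,0,-1, 0,0,0,0,0,0,-1, 0,0,-0.03,0,0,0,-1, 0,0,0,0,0,0,-1]'
```

```text
time_s: 28.48
position: [475.6, 305.8, 47.0]
eef_rot: [3.141, 0.001, 2.954]
wrist_force: [-0.1, -0.3, -3.5]
grip_width: 23.8
finger_force: 30.0
```

```bash
python3 -m inch '[0,0,-0.04,0,0,0,-1, 0,0,0,0,0,0,-1]';  python3 -m inch '[0,0,-0.03,0,0,0,-1, 0,0,0,0,0,0,-1]'
```

```text
time_s: 28.72
position: [475.3, 305.7, 45.0]
eef_rot: [-3.141, -0.0, 2.954]
wrist_force: [0.6, 1.1, -4.6]
grip_width: 24.1
finger_force: 30.0
time_s: 28.98
position: [475.4, 305.7, 43.9]
eef_rot: [3.142, 0.0, 2.954]
wrist_force: [-0.6, 0.2, -2.9]
grip_width: 24.0
finger_force: 30.0
```

```bash
python3 -m inch '[0,0,-0.03,0,0,0,-1, 0,0,0,0,0,0,-1]'
```

```text
time_s: 29.22
position: [475.5, 305.7, 43.9]
eef_rot: [3.141, 0.001, 2.954]
wrist_force: [-3.7, -2.4, 7.1]
grip_width: 24.0
finger_force: 30.0
```

```bash
python3 -m inch '[0,0,0,0,0,0,0.2, 0,0,0,0,0,0,0.2, 0,0,0,0,0,0,0.2, 0,0,0.5,0,0,0,0.2, 0,0,1,0,0,0,0.2, 0.5,0,1,0,0,0,0.2, 0.7,-0.1,1,0,0,0,0.2, 0,0,0,0,0,0,0.2]'
cat > m9.py <<'E'
from h import *
for c in ("wrist","scene","side"):
    im,P,D,o=grab(c)
    if c=="wrist": cv2.imwrite("pics/w5.png",im)
    z=P[...,2]; Q=plane(D,o,6);h,sa,v=cv2.split(hsv(im))
    m=(v<60)&(abs(Q[...,0]-475)<75)&(abs(Q[...,1]-303)<50)&(z<12)
    print(c,"pad",m.sum(),rect(Q[m][:,:2]))
    A=plane(D,o,48); m=(abs(z-48)<5)&(abs(A[...,0]-475)<75)&(abs(A[...,1]-303)<40)
    q=A[m][:,:2]; print("anvil top+horn",m.sum(),rect(q))
E
python3 m9.py
```

```text
time_s: 30.22
position: [527.2, 302.0, 186.4]
eef_rot: [3.138, 0.007, 2.952]
wrist_force: [0.5, 0.3, -0.1]
grip_width: 55.9
finger_force: 0.0
wrist pad 1875 [474.3, 305.7, 95.3, 46.4, -11.1]
anvil top+horn 2019 [464.2, 307.4, 80.7, 23.7, -10.7]
scene pad 201 [477.0, 294.7, 96.4, 45.3, -6.0]
anvil top+horn 161 [469.5, 300.9, 73.7, 27.9, -9.0]
side pad 440 [472.0, 301.9, 97.4, 49.4, -11.7]
anvil top+horn 267 [463.0, 303.7, 79.1, 29.6, -13.4]
```

View pics/w5.png

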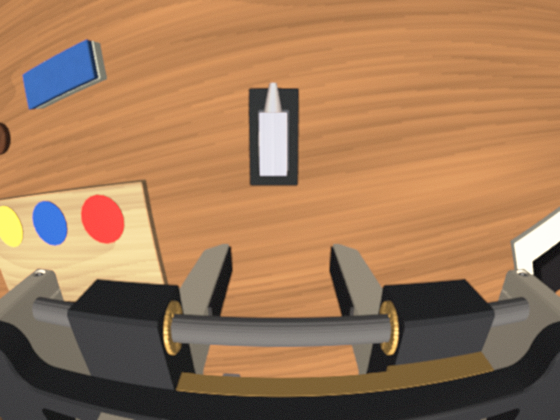

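The anvil stands on the pad at (273,143), with pad margins even to 2–3 mm. Next I'll measure the bare coasters while moving back towards the tray.

```bash
python3 m5.py red blue yellow; python3 -m inch '[0.05,-0.99,0.2,0,0,-0.9,0.29, 0.05,-0.99,0.2,0,0,-0.9,0.29, 0.05,-0.99,0.2,0,0,-0.9,0.29, 0.05,-0.99,0.2,0,0,-0.9,0.29, 0.05,-0.99,0.2,0,0,-0.9,0.29, 0.05,-0.99,0,0,0,-0.9,0.29, 0.05,-0.99,0,0,0,-0.9,0.29, 0.05,-0.99,0,0,0,-0.9,0.29, 0.05,-0.99,0,0,0,-0.9,0.29, 0.05,-0.99,0,0,0,-0.9,0.29, 0.05,-0.99,0,0,0,-0.9,0.29, 0.05,-0.99,0,0,0,-0.9,0.29]'; python3 -m inch '[0.05,-0.99,0,0,0,-0.9,0.29, 0.05,-0.99,0,0,0,-0.9,0.29, 0.05,-0.9,0,0,0,-0.9,0.29, 0,0,0,0,0,-0.85,0.29, 0,0,0,0,0,0,0.29, 0,0,0,0,0,0,0.29]'
cat > m10.py <<'E'
from h import *
s=status.get_state();print(np.round(s["position"],1),np.round(s["eef_rot"],3))
for c in ("wrist","scene","side"):
    im,P,D,o=grab(c)
    if c=="wrist": cv2.imwrite("pics/w6.png",im)
    Q=plane(D,o,113);z=P[...,2]
    for n in ("red","yellow","blue"):
        m=col(im,n)&(z>109)&(z<120)&(P[...,1]<-200)
        if m.sum()>100:
            a,r=cv2.minEnclosingCircle(np.float32(Q[m][:,:2]));print(c,n,m.sum(),np.round(a,1),round(r,1))
    if c!="wrist": continue
    Q=plane(D,o,18)
    for n in ("red","yellow","blue"):
        m=col(im,n)&(z>8)&(z<28)&(P[...,1]>-150)
        if m.sum()>100:
            a,r=cv2.minEnclosingCircle(np.float32(Q[m][:,:2]));print(c,"coaster",n,m.sum(),np.round(a,1),round(r,1))
E
python3 m10.py
```

```text
scene red 383 [521.4  93. ] 29.5 [520.3  93.6  16.2]
scene blue 419 [511.6   8.8] 28.9 [511.2   9.6  16.3]
scene yellow 560 [501.7 -74.9] 31.1 [501.  -74.1  16.2]
side red 483 [518.3  94.7] 29.7 [519.   96.   16.7]
side blue 503 [508.8  10.7] 28.4 [508.9  10.9  16.7]
side yellow 685 [499.4 -73.3] 31.8 [499.5 -73.2  16.6]
time_s: 31.98
position: [546.5, -174.0, 221.3]
eef_rot: [-3.14, -0.002, 1.82]
wrist_force: [0.8, 0.4, 0.1]
grip_width: 60.2
finger_force: 0.0
time_s: 32.72
position: [553.1, -287.8, 221.9]
eef_rot: [-3.14, -0.001, 1.453]
wrist_force: [0.1, 0.7, 0.4]
grip_width: 59.7
finger_force: 0.0
[ 553.1 -287.8  221.9] [-3.140e+00 -1.000e-03  1.453e+00]
wrist red 1965 [ 559.4 -326.8] 23.4
wrist yellow 1471 [ 402.7 -308. ] 23.9
wrist blue 845 [ 479.8 -317.5] 22.8
wrist coaster yellow 1082 [501. -75.] 29.6
scene red 620 [ 560.1 -329.7] 22.7
scene yellow 467 [ 402.5 -309.8] 23.6
scene blue 522 [ 480.7 -322.7] 22.9
side red 521 [ 555.5 -329.3] 23.5
side yellow 723 [ 397.5 -309. ] 23.7
side blue 596 [ 476.  -321.9] 23.8
```

```bash
python3 -m inch '[0.07,-0.55,0,0,0,0,0.29, 0.06,-0.5,0,0,0,0,0.29, 0,0,-0.8,0,0,0,0.29, 0,0,-0.9,0,0,0,0.29, 0,0,-0.8,0,0,0,0.29, 0,0,-0.6,0,0,0,0.29, 0,0,-0.3,0,0,0,0.29, 0,0,0,0,0,0,0.29]';python3 -m inch '[0,0,0,0,0,0,-1, 0,0,0,0,0,0,-1, 0,0,0,0,0,0,-1, 0,0,0,0,0,0,-1]'
```

```text
time_s: 33.88
position: [558.2, -331.4, 85.9]
eef_rot: [-3.14, -0.001, 1.45]
wrist_force: [1.0, 0.4, 0.1]
grip_width: 60.1
finger_force: 0.0
time_s: 34.38
position: [559.1, -331.3, 87.9]
eef_rot: [3.14, 0.001, 1.451]
wrist_force: [-1.0, -0.2, 5.1]
grip_width: 46.1
finger_force: 30.0
```

```bash
python3 -m inch '[0,0,0.6,0,0,0,-1, 0,0,1,0,0,0,-1, 0,0.3,0.9,0,0,0,-1, -0.05,0.94,0,0,0,0,-1, -0.1,0.94,0,0,0,0,-1, -0.1,0.94,0,0,0,0,-1, -0.1,0.94,0,0,0,0,-1, -0.1,0.94,0,0,0,0,-1, -0.1,0.94,0,0,0,0,-1, -0.1,0.94,0,0,0,0,-1, -0.1,0.94,0,0,0,0,-1, -0.1,0.94,0,0,0,0,-1]'; python3 -m inch '[-0.1,0.94,0,0,0,0,-1, -0.13,0.9,0,0,0,0,-1, 0,0,-0.5,0,0,0,-1, 0,0,0,0,0,0,-1, 0,0,0,0,0,0,-1]'
```

```text
time_s: 35.88
position: [523.7, 21.2, 186.0]
eef_rot: [-3.14, -0.0, 1.451]
wrist_force: [1.3, -0.0, -2.6]
grip_width: 45.9
finger_force: 29.9
time_s: 36.5
position: [515.3, 93.0, 166.7]
eef_rot: [-3.141, 0.0, 1.451]
wrist_force: [0.2, -0.4, -2.7]
grip_width: 45.6
finger_force: 30.0
```

```bash
python3 -m inch '[0.11,-0.01,-0.5,0,0,0,-1, 0,0,-0.5,0,0,0,-1, 0,0,-0.35,0,0,0,-1, 0,0,-0.15,0,0,0,-1, 0,0,0,0,0,0,-1]'; python3 m4.py | grep red
```

```text
time_s: 37.12
position: [519.8, 92.7, 106.7]
eef_rot: [-3.141, -0.0, 1.451]
wrist_force: [0.7, 0.3, -3.5]
grip_width: 45.6
finger_force: 30.0
scene red 231 [518.   84.9 129.8] [519.1, 92.7] 24.9
side red 267 [517.7  84.3 130.5] [521.9, 90.4] 26.4
  return _methods._mean(a, axis=axis, dtype=dtype,
  ret = um.true_divide(
```

Lid partly hidden, but consistent. Lower to contact.

```bash
python3 -m inch '[0,0,-0.06,0,0,0,-1, 0,0,0,0,0,0,-1]'; python3 -m inch '[0,0,-0.03,0,0,0,-1, 0,0,0,0,0,0,-1]'
```

```text
time_s: 37.48
position: [519.8, 92.9, 104.4]
eef_rot: [3.141, -0.0, 1.451]
wrist_force: [0.2, -0.7, -2.1]
grip_width: 45.6
finger_force: 30.0
time_s: 37.72
position: [519.7, 92.9, 103.0]
eef_rot: [-3.142, -0.0, 1.451]
wrist_force: [0.4, -1.8, -2.0]
grip_width: 45.6
finger_force: 30.0
```

```bash
python3 -m inch '[0,0,-0.03,0,0,0,-1, 0,0,0,0,0,0,-1]'
```

```text
time_s: 37.98
position: [519.8, 92.9, 102.9]
eef_rot: [3.141, -0.0, 1.451]
wrist_force: [-3.7, -0.0, 5.4]
grip_width: 45.1
finger_force: 30.0
```

```bash
python3 -m inch '[0,0,0,0,0,0,0.29, 0,0,0,0,0,0,0.29, 0,0,0,0,0,0,0.29, 0,0,0.5,0,0,0,0.29, 0,0,1,0,0,0,0.29, 0,0,1,0,0,0,0.29, 0,0,0.3,0,0,0,0.29]'; python3 -m inch '[-0.09,-0.94,0,0,0,0,0.29, -0.09,-0.94,0,0,0,0,0.29, -0.09,-0.94,0,0,0,0,0.29, -0.09,-0.94,0,0,0,0,0.29, -0.09,-0.94,0,0,0,0,0.29, -0.09,-0.94,0,0,0,0,0.29, -0.09,-0.94,0,0,0,0,0.29, -0.09,-0.94,0,0,0,0,0.29, -0.09,-0.94,0,0,0,0,0.29, -0.1,-0.94,0,0,0,0,0.29, -0.1,-0.9,0,0,0,0,0.29, 0,0,0,0,0,0,0.29]'; python3 m4.py 2>/dev/null| grep red
```

```text
time_s: 38.85
position: [521.2, 92.9, 216.3]
eef_rot: [3.137, -0.0, 1.451]
wrist_force: [0.6, -0.3, -1.1]
grip_width: 59.9
finger_force: 0.0
time_s: 40.35
position: [478.5, -321.2, 212.2]
eef_rot: [-3.14, -0.001, 1.448]
wrist_force: [0.3, -0.0, -0.6]
grip_width: 59.8
finger_force: 0.0
scene red 300 [519.3  93.  126.4] [522.0, 91.2] 23.3
side red 401 [517.2  93.7 126.9] [516.5, 93.0] 23.5
```

Red reads the same as it did at the start. Next is blue.

```bash
python3 -m inch '[0,0,-0.8,0,0,0,0.29, 0,0,-0.9,0,0,0,0.29, 0,0,-0.8,0,0,0,0.29, 0,0,-0.5,0,0,0,0.29, 0,0,-0.18,0,0,0,0.29, 0,0,0,0,0,0,0.29, 0,0,0,0,0,0,-1, 0,0,0,0,0,0,-1, 0,0,0,0,0,0,-1, 0,0,0,0,0,0,-1]'
```

```text
time_s: 41.7
position: [479.8, -319.5, 87.6]
eef_rot: [3.14, 0.001, 1.451]
wrist_force: [0.1, 0.7, 5.1]
grip_width: 45.8
finger_force: 30.0
```

```bash
python3 -m inch '[0,0,0.6,0,0,0,-1, 0,0,1,0,0,0,-1, 0,0.3,0.9,0,0,0,-1, 0.08,0.89,0,0,0,0,-1, 0.08,0.89,0,0,0,0,-1, 0.08,0.89,0,0,0,0,-1, 0.08,0.89,0,0,0,0,-1, 0.08,0.89,0,0,0,0,-1, 0.08,0.89,0,0,0,0,-1, 0.08,0.89,0,0,0,0,-1, 0.08,0.89,0,0,0,0,-1, 0.1,0.87,0,0,0,0,-1]'; python3 -m inch '[0,0,-0.6,0,0,0,-1, 0,0,-0.6,0,0,0,-1, 0,0,-0.5,0,0,0,-1, 0,0,-0.2,0,0,0,-1, 0,0,0,0,0,0,-1]'; python3 m4.py 2>/dev/null| grep -v yellow
```

```text
time_s: 43.2
position: [508.6, 13.7, 186.3]
eef_rot: [-3.141, -0.0, 1.451]
wrist_force: [-0.3, 0.5, -0.8]
grip_width: 45.8
finger_force: 30.0
time_s: 43.82
position: [508.6, 12.5, 110.2]
eef_rot: [-3.14, -0.0, 1.451]
wrist_force: [0.6, 0.4, -2.4]
grip_width: 45.4
finger_force: 30.0
scene red 0 [nan nan nan] [0.0, 0.0] 0.0
scene blue 258 [507.2  -1.  133.4] [505.8, 9.8] 26.3
side red 0 [nan nan nan] [0.0, 0.0] 0.0
side blue 257 [ 5.017e+02 -3.000e-01  1.348e+02] [512.7, 6.3] 27.2
```

```bash
python3 -m inch '[0.04,0,-0.1,0,0,0,-1, 0,0,-0.06,0,0,0,-1, 0,0,0,0,0,0,-1]'; python3 -m inch '[0,0,-0.03,0,0,0,-1, 0,0,0,0,0,0,-1]'
```

```text
time_s: 44.3
position: [510.5, 12.5, 104.2]
eef_rot: [-3.141, -0.0, 1.451]
wrist_force: [-0.1, -0.0, -2.4]
grip_width: 45.4
finger_force: 30.0
time_s: 44.55
position: [510.5, 12.5, 103.0]
eef_rot: [-3.141, -0.0, 1.451]
wrist_force: [0.5, -0.2, -1.8]
grip_width: 45.5
finger_force: 30.0
```

```bash
python3 -m inch '[0,0,-0.03,0,0,0,-1, 0,0,0,0,0,0,-1]'
```

```text
time_s: 44.8
position: [510.7, 12.5, 102.6]
eef_rot: [3.141, 0.0, 1.451]
wrist_force: [-2.2, 0.6, 4.9]
grip_width: 45.9
finger_force: 30.0
```

```bash
python3 -m inch '[0,0,0,0,0,0,0.29, 0,0,0,0,0,0,0.29, 0,0,0,0,0,0,0.29, 0,0,0.5,0,0,0,0.29, 0,0,1,0,0,0,0.29, 0,0,1,0,0,0,0.29, 0,0,0.3,0,0,0,0.29]'; python3 -m inch '[-0.3,-0.9,0,0,0,0,0.29, -0.3,-0.9,0,0,0,0,0.29, -0.3,-0.9,0,0,0,0,0.29, -0.3,-0.9,0,0,0,0,0.29, -0.31,-0.9,0,0,0,0,0.29, -0.31,-0.9,0,0,0,0,0.29, -0.31,-0.9,0,0,0,0,0.29, -0.31,-0.9,0,0,0,0,0.29, -0.31,-0.85,0,0,0,0,0.29, 0,0,0,0,0,0,0.29]'; python3 m4.py 2>/dev/null| grep -v yellow; python3 m10.py | grep -E "wrist|yellow"
```

```text
time_s: 45.68
position: [511.9, 12.3, 216.3]
eef_rot: [3.137, 0.0, 1.451]
wrist_force: [0.7, -0.5, -0.5]
grip_width: 59.9
finger_force: 0.0
time_s: 46.92
position: [399.4, -311.3, 212.5]
eef_rot: [-3.14, -0.001, 1.448]
wrist_force: [-0.7, -0.6, -0.0]
grip_width: 60.0
finger_force: 0.0
scene red 304 [520.6  93.3 126.5] [519.7, 92.0] 22.4
scene blue 339 [510.8  10.1 126.5] [512.1, 8.5] 22.0
side red 404 [517.8  94.1 126.8] [516.4, 93.5] 23.4
side blue 406 [508.4  10.  126.8] [506.9, 9.6] 23.2
wrist yellow 2194 [ 400.8 -306.8] 22.9
scene yellow 470 [ 402.1 -309.6] 23.1
side yellow 727 [ 397.4 -309.5] 23.7
```

```bash
python3 -m inch '[0,0.01,-0.8,0,0,0,0.29, 0,0,-0.9,0,0,0,0.29, 0,0,-0.8,0,0,0,0.29, 0,0,-0.5,0,0,0,0.29, 0,0,-0.18,0,0,0,0.29, 0,0,0,0,0,0,0.29, 0,0,0,0,0,0,-1, 0,0,0,0,0,0,-1, 0,0,0,0,0,0,-1, 0,0,0,0,0,0,-1]'
```

```text
time_s: 48.42
position: [400.9, -309.6, 87.5]
eef_rot: [3.14, 0.001, 1.451]
wrist_force: [-1.5, 0.5, 5.4]
grip_width: 45.7
finger_force: 30.0
```

```bash
python3 -m inch '[0,0,0.6,0,0,0,-1, 0,0,1,0,0,0,-1, 0,0.3,0.9,0,0,0,-1, 0.35,0.79,0,0,0,0,-1, 0.35,0.79,0,0,0,0,-1, 0.35,0.79,0,0,0,0,-1, 0.35,0.79,0,0,0,0,-1, 0.36,0.79,0,0,0,0,-1, 0.36,0.79,0,0,0,0,-1, 0.36,0.79,0,0,0,0,-1, 0,0,0,0,0,0,-1]'; python3 -m inch '[0,0,-0.6,0,0,0,-1, 0,0,-0.6,0,0,0,-1, 0,0,-0.5,0,0,0,-1, 0,0,-0.2,0,0,0,-1, 0,0,0,0,0,0,-1]'
```

```text
time_s: 49.8
position: [499.9, -73.9, 186.1]
eef_rot: [-3.141, -0.001, 1.454]
wrist_force: [-1.1, -0.2, -1.7]
grip_width: 45.5
finger_force: 30.0
time_s: 50.42
position: [499.3, -76.3, 110.3]
eef_rot: [-3.14, -0.0, 1.45]
wrist_force: [0.1, -0.4, -2.3]
grip_width: 45.7
finger_force: 30.0
```

```bash
python3 -m inch '[0.03,0.03,-0.1,0,0,0,-1, 0,0,-0.06,0,0,0,-1, 0,0,0,0,0,0,-1]'; python3 -m inch '[0,0,-0.03,0,0,0,-1, 0,0,-0.03,0,0,0,-1, 0,0,0,0,0,0,-1]'
```

```text
time_s: 50.8
position: [501.0, -74.7, 104.4]
eef_rot: [3.141, 0.0, 1.451]
wrist_force: [0.4, -0.8, -1.8]
grip_width: 46.1
finger_force: 30.0
time_s: 51.18
position: [501.1, -74.8, 102.5]
eef_rot: [3.141, 0.0, 1.451]
wrist_force: [-1.8, -0.0, 5.1]
grip_width: 45.7
finger_force: 30.0
```

Contact. I'll release, lift away and check.

```bash
python3 -m inch '[0,0,0,0,0,0,0.29, 0,0,0,0,0,0,0.29, 0,0,0,0,0,0,0.29, 0,0,0.5,0,0,0,0.29, 0,0,1,0,0,0,0.29, 0,0,1,0,0,0,0.29, 0,-0.9,0.5,0,0,0,0.29, 0,-0.9,0,0,0,0,0.29, 0,-0.9,0,0,0,0,0.29, 0,-0.9,0,0,0,0,0.29, 0,0,0,0,0,0,0.29]'; python3 m4.py; python3 -c "
from h import *
cv2.imwrite('pics/s9.png',grab('side')[0])"
```

```text
time_s: 52.55
position: [500.8, -221.1, 221.5]
eef_rot: [-3.141, 0.0, 1.448]
wrist_force: [-0.4, 0.7, 0.1]
grip_width: 60.0
finger_force: 0.0
scene red 304 [520.6  93.2 126.5] [520.2, 92.0] 22.3
scene yellow 381 [501.8 -72.7 126.4] [501.3, -76.3] 22.6
scene blue 340 [509.8   8.4 126.4] [512.4, 7.5] 22.9
side red 399 [518.6  93.6 126.9] [516.8, 92.8] 23.3
side yellow 513 [499.2 -74.5 126.8] [498.5, -75.8] 23.5
side blue 392 [508.4  10.  126.9] [508.1, 8.3] 23.1
```

View pics/s9.png

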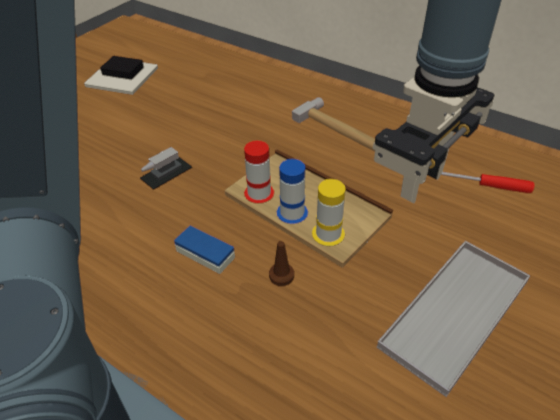

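The side view shows all three canisters upright on their own coasters at (258,172), (292,192) and (330,212). The anvil is on its pad at (165,165) and the cone hasn't moved, at (281,265). I'm handing the job in.

```bash
python3 -c "
from bench import close_job
print(close_job())"
```

```text
the job is handed in; nothing more can be done
None
```

I cleared the canisters to the tray, set the anvil on its pad (about 2–3 mm off centre by camera), returned each canister upright to its matching coaster, and handed the job in at about 53 s; the hand-in gave no verdict.

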